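# Open the laminating press with its lift lever

## Task

The spars in the laminating press are dry: open the press. Put your fingertips on the black paddle of the lift lever and push it down until the heavy steel plate has risen and the snap catch has sprung over the lever's pin, then take your hand away and leave the plate standing open on the catch. Work only by the lever: do not touch the plate, its handle or the catch, do not pull the lever upward, and leave the other things on the bench where they are.

Things in the scene. Friction and masses are not known exactly. Their poses are not given: they have to be found in the camera images.
- press: Laminating press on a plywood base board 240 x 515 x 18 mm, fixed to the bench. Origin: on the bench top straight below the lever's axle. y points along the board from the plate towards the lever's long end, x across it, z up. The axle lies along x, 105 mm above the bench. Bed, glued spars and steel plate fill y = -105 to -345 mm; the board ends at y = +165 mm.
- lift_lever (a joint): Turn of the lift lever about its axle, rad: 0 at rest (long end up, 0.27 rad above level), growing as the paddle goes down, stop at 0.585. Dark steel bar 20 mm wide; its 85 mm short end has a roller under the plate's tongue; the paddle's centre is 220 mm along the long end. The plate pushes the paddle up: pressing takes 5 to 12 N. Let go before the catch has snapped, it swings back up.
- paddle_top (a point): Centre of the upper face of the black rubber-faced hand paddle at the lever's far end, 95 mm across the lever, 60 mm along it, 12 mm thick. Turns with the lever: z is the face's normal, y runs along the bar away from the axle; it lies 220 mm along and 17 mm above the bar's line. About 180 mm above the bench at rest, 53 mm at the stop; nothing stands below it.
- plate (a joint): Opening of the heavy steel pressing plate (180 x 205 x 15 mm, about 4.6 kg) on the hinge at its far end, rad: 0 shut on the spars, about 0.17 with the lever on its catch. The tongue on its free edge rests on the lever's roller, so it rises as the paddle goes down. Its bar handle is not to be used.
- plate_edge (a point): Middle of the free upper edge of the pressing plate, on the lever's side, where the tongue begins; 107 mm above the bench when shut.
- catch (a joint): Turn of the sprung snap catch, rad: 0 at home, up to 0.45 pushed back. A flat steel hook up to 110 mm above the bench, beside the bar on its +x side, 110 mm from the axle. A pin on the lever rides down its nose, pushes it back and at a lever turn of about 0.53 drops below the nose; the catch springs home over the pin and then keeps the lever at about 0.51.
- catch_nose (a point): Tip of the catch's hooked nose, 88 mm above the bench.
- glue_mid (a point): White glue bottle, 54 mm across, 150 mm high, standing on the bench beside the press; this point is half-way up. To be left alone.
- pot_mid (a point): Small open glass pot, 64 mm across, 50 mm high, standing on the bench; point half-way up. To be left alone.
- block_mid (a point): Sanding block of wood and cork, 110 x 60 x 30 mm, lying on the bench; its centre. To be left alone.
- clamp_mid (a point): Small grey G-clamp lying flat on the bench, about 70 x 120 mm and 21 mm high, on the side of the paddle away from the robot; its middle. To be left alone.

How it is judged:
By the outcome, as a careful person would: the job done as asked, in the order asked, and still so for the second after the job is handed in, with the robot touching nothing.
It also fails if it takes over 32 s, if anything falls off the work surface, if the arm or the gripper's body presses on something with over 40 N, if the wrist force passes 120 N, or if a joint passes its speed limit or range.

## Robot

A 6-joint arm with a two-finger parallel gripper is mounted at the origin on the work surface. World frame = base frame: x ahead of the robot, y to its left, z up, the work surface at z = 0. Lengths are in m, angles in degrees, forces in N, time in s.
With the tool pointing down it reaches from about 0.25 to 0.725 m from the base axis. Payload 9.7 kg.
Tool frame: the origin (TCP) lies at the very end of the fingers, on their centre line; the grasp point (between the pads) lies grasp_offset behind it (grasp_offset is the distance from the TCP to the grasp point, in m); z points along the fingers, y is the line along which they close (so a half turn about z gives the same grasp; the last joint's range is limited). The gripper opens to 85 mm and grips with 20 to 120 N. Pads are 22 mm wide; open, the fingers measure 114 mm over their backs; the gripper's body (76 mm by 85 mm) begins 54 mm behind the grasp point. The pads swing forward as they close: fully open they stand 13 mm farther back than shut.
Start: joints at [72.995, 4.979, 10.078, 95.1, 0, 90], TCP at [0.161, 0.526, 0.231] pointing down, gripper open.
Joint ranges: [-179.16, 179.16], [-48.56, 103.87], [-65.8, 70.77], [-126.05, 130.52], [-82.76, 87.17], [-180, 180]. Speed limits (degrees/s): [127.2, 127.2, 147.25, 180, 180, 180].

## Interface

Orientations are given as [roll, pitch, yaw] about the fixed x, y, z axes, in that order (R = Rz(yaw) Ry(pitch) Rx(roll)).
In Python, from workcell import get_obs, camera, calibration, job_done, recognise, cut_out, mark_of, grasp_offset gives the robot as it stands.
- The arm moves only by the tool servo_tool, never from a script. Its argument "moves" is a list of rows, each a list of 3 entries, a list of its own where there are three numbers: the turn, a rotation vector about the tool's x, y, z in degrees, then the shift along the tool's x, y, z in m, then the opening in per cent of the stroke, from 0 (shut) to 100 (fully open). In form: [[[ax, ay, az], [x, y, z], claw], ...]. A call has 1 to 12 rows; each row shifts and turns the commanded pose from where the row before left it, along the tool's axes as they then stand; what a row does not reach is not made up. A row lasts 1/10 s, in which the tool goes at most 50 mm and 8.59 degrees, less where a joint would pass 70% of its speed; a pose out of reach is approached as far as the arm can. A call is refused whole if a number of a shift passes 0.05 or a number of a turn 8.59, either way. A call with a gripper value outside its range is refused whole. The fingers move at their own pace and stop on an object; "force" is the grip in N (left out, the last holds). Time passes only in rows, so rows that do not move let the fingers close. It gives the time, the measured TCP pose, the force, the opening and the grip force at its end, in the units of the state.
- get_obs(): the state, without advancing time (a new reading comes with each control period).
- camera(name): name is "scene" or "top" or "wrist"; returns (picture, depth): 420x560x3 uint8, red, green, blue; 420x560 float32, m along the optical axis (not along the pixel's ray), 0 where there is no reading.
- calibration(name): a dict with "camera_matrix" (3x3 intrinsics, pixels), "dist" ([k1, k2, p1, p2, k3] as OpenCV has them; the pictures are not rectified), "R" (3x3) and "t" (3): a world point X has camera coordinates R X + t. Camera axes: x right, y down, z forward; pixel columns grow to the right and rows downward; lengths in m; the calibration is good to about 2 mm. A picture is of the moment at which its call begins: read the wrist's pose just before it. calibration takes no time and is no camera call; for the wrist camera it gives the pose at the moment of the call.
- job_done(): hands the job in; it is judged then, once.
Trained networks look in the newest picture that a camera, given by its name, has taken for a name from the list of things; names that differ only in an ending like _2 or _b are one class to them, and where a whole thing is asked for, a point or a joint stands for the part that bears it (a point fixed in the world has none). Each returns a list of dicts, best first, with "score" (0 to 1); they miss things now and then, are a little off and sometimes report something else, mostly with a low value. They report only what shows in the picture. A call takes as long as a camera call.
- recognise(name, camera): "xyz" ([x, y, z] in m, in the coordinates of the camera as it stood for that picture, good to about 4 mm: the middle of the surface that is visible of it).
- cut_out(name, camera): "mask" (420x560 bool, what is visible of it).
- mark_of(name, camera): "xyz" ([x, y, z] in m, in the coordinates of the camera as it stood for that picture, good to about 4 mm: a listed point, or the origin of a listed thing).
The state is a dict: "time": time; "q": joint angles; "qd": joint speeds; "joint_efforts": joint torques, N m; "ee_pos": TCP position; "tcp_rot": TCP orientation; "wrist_force": force on the tool from outside, world axes, zero at the start; "torque": the same for the moment, N m; "opening": finger opening in m; "grasp_force": force on a finger pad.
Only numpy, scipy, OpenCV 4.12 (cv2) and the standard library are available. Lean on these libraries where they do the work, as an engineer would, in place of code of your own. Each camera call takes 0.05 s, during which the arm holds its last target. There are 200 camera calls.

## Working session

There is one attempt and no reset: what is moved stays moved. The work goes in short steps, Python scripts to look and compute and a tool call to move; the robot and the scene stay as the last step left them, time stands still between calls to the robot, and variables do not carry over. Pictures are saved under pics/ and viewed, at most 10 in all, crops included, and the job is handed in when it is done.

Besides the shell and the picture viewer there is one more tool, called after "Request:" by a JSON object that holds its "name" and its "arguments". servo_tool: Moves the arm, as the interface text tells. Its arguments: {"type":"object","properties":{"moves":{"type":"array"},"force":{"type":"number"}},"required":["moves"]}

```bash
mkdir -p pics
cat > h.py <<'E'
import numpy as np, cv2
from workcell import *
def w(cam,p):
    c=calibration(cam); return np.array(c["R"]).T@(np.array(p)-np.array(c["t"]))
E
python3 - <<'E'
from h import *
ims=[]
for c in ["scene","top"]:
    im,d=camera(c); ims.append(im[:,:,::-1])
    for n in ["press","paddle_top","plate_edge","catch_nose","glue_mid","pot_mid","block_mid","clamp_mid"]:
        r=mark_of(n,c)
        print(c,n,[(np.round(w(c,x["xyz"]),3).tolist(),round(x["score"],2)) for x in r[:2]])
cv2.imwrite("pics/a.png",cv2.resize(np.vstack(ims),(448,672))[:600] if 0 else cv2.resize(np.hstack(ims),(800,300)))
o=get_obs();print(o["time"],o["ee_pos"],o["tcp_rot"],o["opening"],grasp_offset)
E
```

```text
scene press [([0.543, 0.027, -0.001], 0.64)]
scene paddle_top [([0.561, 0.232, 0.18], 0.56)]
scene plate_edge [([0.53, -0.083, 0.104], 0.81)]
scene catch_nose [([0.574, 0.124, 0.092], 0.71)]
scene glue_mid [([0.709, -0.019, 0.077], 0.85), ([0.731, 0.11, 0.013], 0.55)]
scene pot_mid [([0.672, -0.168, 0.027], 0.67)]
scene block_mid [([0.729, 0.109, 0.015], 0.65)]
scene clamp_mid [([0.731, 0.285, 0.007], 0.68)]
top press [([0.54, 0.029, -0.001], 0.84)]
top paddle_top [([0.56, 0.234, 0.179], 0.82), ([0.674, -0.17, 0.026], 0.69)]
top plate_edge [([0.527, -0.074, 0.105], 0.68)]
top catch_nose [([0.726, 0.286, 0.01], 0.7), ([0.575, 0.128, 0.086], 0.42)]
top glue_mid [([0.707, -0.015, 0.073], 0.89)]
top pot_mid [([0.671, -0.169, 0.023], 0.89)]
top block_mid [([0.727, 0.113, 0.013], 0.91), ([0.539, 0.027, 0.001], 0.57)]
top clamp_mid [([0.726, 0.286, 0.011], 0.68)]
0.9 [0.16086997 0.52594111 0.23128595] [1.79998542e+02 1.40713043e-03 1.62993703e+02] 0.08540393259050022 0.0187
```

View pics/a.png

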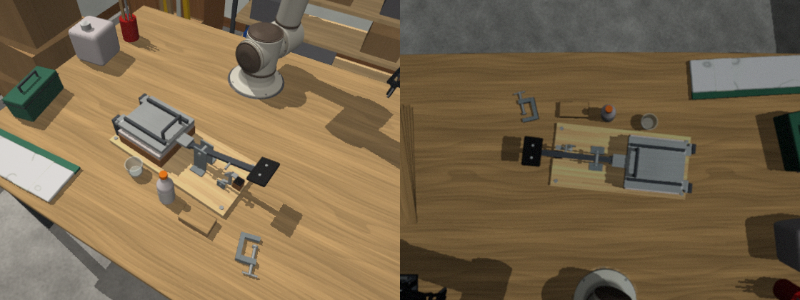

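The two views agree: the axle is at about (0.541, 0.028) and the paddle top at (0.560, 0.233, 0.180). In the picture the black paddle is at left (530,150) in the top view, with the clamp above it at (527,107) and nothing in between.

Request:
{"name": "servo_tool", "arguments": {"moves": [[[0, 0, 0], [-0.02, -0.007, 0], 0], [[0, 0, 0], [-0.039, -0.0136, 0], 0], [[0, 0, 0], [-0.042, -0.0148, 0], 0], [[0, 0, 0], [-0.042, -0.0148, 0], 0], [[0, 0, 0], [-0.042, -0.0148, 0], 0], [[0, 0, 0], [-0.042, -0.0148, 0], 0], [[0, 0, 0], [-0.042, -0.0148, 0], 0], [[0, 0, 0], [-0.042, -0.0148, 0], 0], [[0, 0, 0], [-0.042, -0.0148, 0], 0], [[0, 0, 0], [-0.042, -0.0148, 0], 0], [[0, 0, 0], [-0.042, -0.0148, 0], 0], [[0, 0, 0], [-0.03, -0.01, 0], 0]]}}

```text
time: 2.1
ee_pos: [0.5614, 0.2307, 0.231]
tcp_rot: [-180.0, 0.0, 162.9]
wrist_force: [-0.4, 0.6, -0.6]
opening: -0.0001
grasp_force: 0.0
```

Request:
{"name": "servo_tool", "arguments": {"moves": [[[0, 0, 0], [0, 0, 0], 0], [[0, 0, 0], [0, 0, 0], 0]]}}

```text
time: 2.3
ee_pos: [0.5598, 0.2322, 0.2308]
tcp_rot: [-180.0, -0.0, 162.9]
wrist_force: [0.1, 0.5, 0.9]
opening: -0.0001
grasp_force: 0.0
```

Run:
```python
from h import *
ims=[]
for c in ["wrist","scene","top"]:
    im,d=camera(c); ims.append(im[:,:,::-1])
    for n in ["paddle_top","press","catch_nose"]:
        print(c,n,[(np.round(w(c,x["xyz"]),3).tolist(),round(x["score"],2)) for x in mark_of(n,c)[:2]])
cv2.imwrite("pics/b.png",np.hstack([cv2.resize(ims[0],(400,300)),cv2.resize(ims[1][150:330,180:420],(400,300))]))
o=get_obs();print(o["time"],o["ee_pos"],o["tcp_rot"],o["opening"],o["wrist_force"])
```

```text
wrist paddle_top [([0.565, 0.239, 0.174], 0.59)]
wrist press [([0.547, 0.027, 0.004], 0.91)]
wrist catch_nose [([0.574, 0.127, 0.083], 0.75), ([0.545, 0.028, 0.003], 0.38)]
scene paddle_top [([0.561, 0.235, 0.181], 0.94)]
scene press [([0.543, 0.027, 0.001], 0.71), ([0.731, 0.285, 0.006], 0.56)]
scene catch_nose [([0.571, 0.123, 0.09], 0.56)]
top paddle_top [([0.557, 0.234, 0.18], 0.88)]
top press [([0.537, 0.024, 0.001], 0.76), ([0.575, 0.129, 0.087], 0.63)]
top catch_nose [([0.574, 0.129, 0.087], 0.46)]
2.9 [0.55942571 0.23288671 0.23136607] [1.79997954e+02 8.89268989e-03 1.63012279e+02] 0.00017981861217627987 [0.10164443 0.17056209 0.29178306]
```

View pics/b.png

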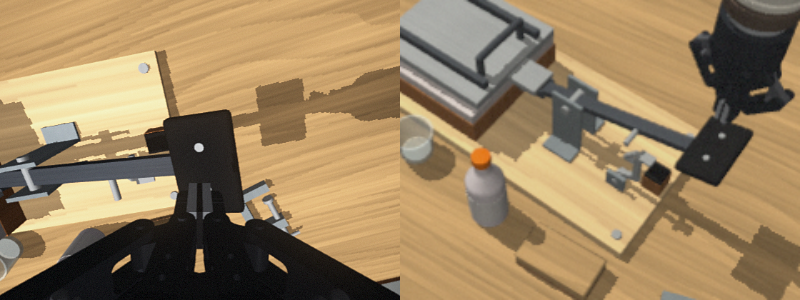

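The shut fingertips stand over the paddle: in the wrist view the tips are near (200,190) and the paddle spans (163–243, 110–215). I'll come down gently onto it.

Request:
{"name": "servo_tool", "arguments": {"moves": [[[0, 0, 0], [0, 0.001, 0.01], 0], [[0, 0, 0], [0, 0.001, 0.015], 0], [[0, 0, 0], [0, 0, 0.012], 0], [[0, 0, 0], [0, 0, 0.006], 0], [[0, 0, 0], [0, 0, 0.005], 0], [[0, 0, 0], [0, 0, 0.005], 0], [[0, 0, 0], [0, 0, 0.002], 0]]}}

```text
time: 3.6
ee_pos: [0.5603, 0.2348, 0.1765]
tcp_rot: [180.0, 0.0, 163.0]
wrist_force: [-0.3, 0.3, 7.8]
opening: -0.0001
grasp_force: 3.2
```

Request:
{"name": "servo_tool", "arguments": {"moves": [[[0, 0, 0], [0.0005, 0.0025, 0.008], 0], [[0, 0, 0], [0.0005, 0.0022, 0.008], 0], [[0, 0, 0], [0.0004, 0.0018, 0.008], 0], [[0, 0, 0], [0.0003, 0.0014, 0.008], 0], [[0, 0, 0], [0.0002, 0.001, 0.008], 0], [[0, 0, 0], [0.0002, 0.0008, 0.008], 0], [[0, 0, 0], [0.0001, 0.0005, 0.008], 0], [[0, 0, 0], [0, 0.0002, 0.008], 0], [[0, 0, 0], [0, 0, 0.008], 0], [[0, 0, 0], [0, -0.0004, 0.008], 0], [[0, 0, 0], [0, -0.0008, 0.008], 0], [[0, 0, 0], [0, -0.001, 0.008], 0]]}}

```text
time: 4.8
ee_pos: [0.5615, 0.245, 0.0828]
tcp_rot: [179.7, 0.1, 163.1]
wrist_force: [-1.7, 7.5, 11.4]
opening: 0.0002
grasp_force: 6.0
```

Request:
{"name": "servo_tool", "arguments": {"moves": [[[0, 0, 0], [0, 0.001, 0.005], 0], [[0, 0, 0], [0, 0.001, 0.005], 0], [[0, 0, 0], [0, 0, 0.005], 0], [[0, 0, 0], [0, 0, 0.004], 0], [[0, 0, 0], [0, 0, 0.003], 0], [[0, 0, 0], [0, 0, 0.002], 0]]}}

```text
time: 5.4
ee_pos: [0.5621, 0.2449, 0.0584]
tcp_rot: [179.9, 0.2, 163.0]
wrist_force: [-1.3, -4.5, 12.0]
opening: -0.0002
grasp_force: 5.1
```

Run:
```python
from h import *
ims=[]
for c in ["scene","wrist"]:
    im,d=camera(c); ims.append(im[:,:,::-1])
    for n in ["paddle_top","catch_nose","plate_edge"]:
        print(c,n,[(np.round(w(c,x["xyz"]),3).tolist(),round(x["score"],2)) for x in mark_of(n,c)[:1]])
cv2.imwrite("pics/c.png",np.hstack([cv2.resize(ims[0][170:320,220:420],(400,300),interpolation=cv2.INTER_CUBIC),cv2.resize(ims[1],(400,300))]))
o=get_obs();print(o["time"],o["ee_pos"],o["wrist_force"])
```

```text
scene paddle_top [([0.564, 0.238, 0.062], 0.75)]
scene catch_nose [([0.572, 0.127, 0.091], 0.69)]
scene plate_edge [([0.525, -0.085, 0.146], 0.6)]
wrist paddle_top []
wrist catch_nose [([0.574, 0.125, 0.086], 0.8)]
wrist plate_edge []
5.8 [0.56211683 0.24484977 0.05836285] [-0.81315656 -3.28030455 10.43207299]
```

View pics/c.png

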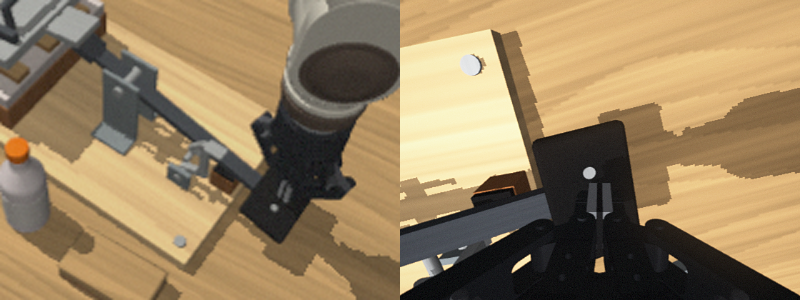

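The plate has risen (edge at 0.146) and the lever turn is about 0.55. I'll press 2 mm more, then rise slowly and watch where the force vanishes.

Request:
{"name": "servo_tool", "arguments": {"moves": [[[0, 0, 0], [0, 0, 0.002], 0], [[0, 0, 0], [0, 0, 0], 0], [[0, 0, 0], [0, 0, 0], 0]]}}

```text
time: 6.1
ee_pos: [0.5623, 0.2451, 0.0565]
tcp_rot: [179.9, 0.2, 163.0]
wrist_force: [-0.3, -2.0, 10.3]
opening: 0.0003
grasp_force: 4.5
```

Request:
{"name": "servo_tool", "arguments": {"moves": [[[0, 0, 0], [0, 0, -0.003], 0], [[0, 0, 0], [0, 0, -0.003], 0], [[0, 0, 0], [0, 0, -0.003], 0], [[0, 0, 0], [0, 0, -0.003], 0], [[0, 0, 0], [0, 0, -0.003], 0], [[0, 0, 0], [0, 0, -0.003], 0], [[0, 0, 0], [0, 0, 0], 0]]}}

```text
time: 6.8
ee_pos: [0.5606, 0.2446, 0.0721]
tcp_rot: [-179.9, -0.0, 163.0]
wrist_force: [0.3, -0.4, -0.8]
opening: -0.0
grasp_force: 0.0
```

The force vanished at 0.072, so the catch is holding the lever. I'll retreat straight up.

Request:
{"name": "servo_tool", "arguments": {"moves": [[[0, 0, 0], [0, 0, -0.01], 0], [[0, 0, 0], [0, 0, -0.02], 0], [[0, 0, 0], [0, 0, -0.03], 0], [[0, 0, 0], [0, 0, -0.03], 0], [[0, 0, 0], [0, 0, -0.03], 0], [[0, 0, 0], [0, 0, -0.03], 0], [[0, 0, 0], [0.02, 0.02, -0.02], 0], [[0, 0, 0], [0.03, 0.02, 0], 0], [[0, 0, 0], [0.03, 0.02, 0], 0], [[0, 0, 0], [0.03, 0.01, 0], 0], [[0, 0, 0], [0.01, 0, 0], 0], [[0, 0, 0], [0, 0, 0], 0]]}}

```text
time: 8.0
ee_pos: [0.4657, 0.3474, 0.2429]
tcp_rot: [-180.0, 0.0, 163.1]
wrist_force: [-0.5, -0.5, -0.4]
opening: 0.0004
grasp_force: 0.0
```

Run:
```python
from h import *
ims=[]
for c in ["scene","top"]:
    im,d=camera(c); ims.append(im[:,:,::-1])
    for n in ["paddle_top","catch_nose","plate_edge"]:
        print(c,n,[(np.round(w(c,x["xyz"]),3).tolist(),round(x["score"],2)) for x in mark_of(n,c)[:1]])
cv2.imwrite("pics/d.png",np.hstack([cv2.resize(ims[0][120:345,130:430],(400,300),interpolation=cv2.INTER_CUBIC),cv2.resize(ims[1][90:315,140:440],(400,300))]))
o=get_obs();print(o["time"],o["ee_pos"],o["wrist_force"])
```

```text
scene paddle_top [([0.562, 0.24, 0.072], 0.7)]
scene catch_nose [([0.57, 0.121, 0.091], 0.7)]
scene plate_edge [([0.526, -0.084, 0.142], 0.81)]
top paddle_top [([0.56, 0.242, 0.074], 0.92)]
top catch_nose [([0.575, 0.127, 0.085], 0.55)]
top plate_edge [([0.526, -0.083, 0.144], 0.73)]
8.4 [0.46726298 0.34653774 0.24208395] [-0.68135105  0.13577032  0.39811589]
```

View pics/d.png

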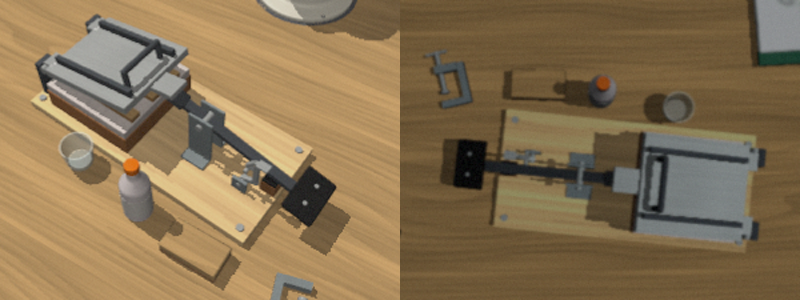

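The plate stands open in both views: paddle low at (310,195) with z about 0.072, plate edge at 0.143. The other things are undisturbed and the arm is clear.

```bash
python3 -c "
from workcell import *
print(job_done())"
```

```text
the job is handed in; nothing more can be done
None
```

The press is open: the plate stands raised with the lever held on its catch, the arm is clear, nothing else on the bench was moved, and the job is handed in at about 8.4 s.

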